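# Microscope lamp up four clicks

## Task

Brighten the microscope lamp: with a fingertip, push the orange tab of the click-stop dial on top of the lamp unit round clockwise (seen from above) by exactly four clicks from where it stands now, so that it rests in the fourth click, then take the finger away. Do not pinch the tab, and leave the mug, drink can, eyepiece and slide box where they are.

Things in the scene. Friction and masses are not known exactly. Their poses are not given: they have to be found in the camera images.
- lamp_unit: Pale grey lamp box, fixed to the table, 190 (its x) x 160 x 70 mm high, the dial on top; origin at the centre of its underside, on the dial's axis. Nine amber dots on the deck, 66 mm from the axis, small (dim) to large (bright), mark the nine click positions, 20 degrees apart: smallest at 260 degrees anticlockwise from the unit's +x, largest at 100 degrees, all on its -x side.
- dial_axis (a point): Point on the dial's axis at the height of the disc's top face, 86 mm above the table. The dial is a black disc 112 mm in diameter, 12 mm thick (74 to 86 mm above the table), with a small bare-metal boss 32 mm in diameter and 4 mm high at its centre.
- dial_tab (a point): Middle of the orange finger tab, the dial's only raised part besides the boss: an upright radial rib with a white line on top, 28 mm long (26 to 54 mm from the axis), 16 mm thick, 26 mm tall (86 to 112 mm above the table). This point is 40 mm from the axis, 99 mm above the table. Its direction from the axis is the direction in which the dial points.
- dial (a joint): Dial angle in rad, growing clockwise seen from above; 0 = pointing at the smallest dot, one click = 0.349 rad (20 degrees), end stops just beyond 0 and 2.79 (8 clicks). Starts at rest in click 0, 1, 2 or 3. Sprung: each click starts hard (about 5 N at the tab), eases, and halfway the tab springs ahead into the next click and stays.
- microscope: White microscope with a black stage and black eyepiece tube, fixed to the table, base 200 (its x) x 140 mm, 400 mm tall, at the robot's right of the lamp unit; origin at the centre of its underside. An obstacle only.
- mug: White mug, 82 mm across, 85 mm tall, handle towards its +y; loose. Origin at the centre of its underside.
- drink_can: Dark drink can, 66 mm across, 115 mm tall; loose. Origin at the centre of its underside.
- eyepiece: Spare black microscope eyepiece standing on the table, 32 mm across, 56 mm tall; loose. Origin at the centre of its underside.
- slide_box: Small wooden slide box, 100 (its x) x 55 x 34 mm; loose. Origin at the centre of its underside.
Things that resemble listed ones, but are neither listed nor needed, are in the scene too. Several things have the shape of the slide_box; the one meant has the colours described above.

How it is judged:
By the outcome, as a careful person would: the job done as asked, in the order asked, and still so for the second after the job is handed in, with the robot touching nothing.
It also fails if it takes over 51 s, if anything falls off the work surface, if the arm or the gripper's body presses on something with over 40 N, if the wrist force passes 120 N, or if a joint passes its speed limit or range.

## Robot

A 7-joint arm with a two-finger parallel gripper is mounted at the origin on the work surface. World frame = base frame: x ahead of the robot, y to its left, z up, the work surface at z = 0. Lengths are in mm, angles in rad, forces in N, time in s.
With the tool pointing down it reaches from about 400 to 875 mm from the base axis. Payload 6.5 kg.
Tool frame: the origin (TCP) lies between the finger pads; the fingertips stand 14 mm ahead of it and the grasp point (between the pads) lies 5 mm behind it; z points along the fingers, y is the direction in which the jaws open and shut (so a half turn about z gives the same grasp; the last joint's range is limited). The gripper opens to 88 mm and grips with 3 to 60 N. Pads are 18 mm wide; open, the fingers measure 123 mm over their backs; the gripper's body (75 mm by 187 mm) begins 45 mm behind the grasp point.
Start: joints at [-1.283, 0.536, -0.004, 1.538, 0.003, 1.067, -0.071], TCP at [225.197, 609.735, 252.716] pointing down, gripper open.
Joint ranges: [-2.7, 2.7], [-0.37, 2.16], [-1.27, 1.26], [0.24, 2.4], [-1.31, 4.45], [0.19, 1.91], [-2.76, 2.76]. Speed limits (rad/s): [2.39, 2.39, 3.14, 3.14, 3.14, 3.14, 3.14].

## Interface

Orientations are given as [roll, pitch, yaw] about the fixed x, y, z axes, in that order (R = Rz(yaw) Ry(pitch) Rx(roll)).
In Python, from workcell import ctrl gives the robot as it stands. The module is installed in compiled form; this text tells all that it offers.
- The arm moves only by the tool servo_tool, never from a script. Its argument "plan" is a list of rows, each a list of 7 numbers: the turn, a rotation vector about the tool's x, y, z normalised to -1 to 1, where 1 is 0.15 rad, then the shift along the tool's x, y, z normalised to -1 to 1, where 1 is 6 cm, then the closure, from 0 (fully open) to 1 (shut). In form: [[ax, ay, az, dx, dy, dz, hand], ...]. A call has 1 to 20 rows; each row shifts and turns the commanded pose from where the row before left it, along the tool's axes as they then stand; what a row does not reach is not made up. A row lasts 1/8 s, in which the tool goes at most 62.5 mm and 10.7 degrees, less where a joint would pass 70% of its speed; a pose out of reach is approached as far as the arm can. A call with a number of a shift or a turn outside -1 to 1 is refused whole. A call with a gripper value outside its range is refused whole. The fingers move at their own pace and stop on an object; "squeeze" is the grip in N (left out, the last holds). Time passes only in rows, so rows that do not move let the fingers close. It gives the time, the measured TCP pose, the force and the opening at its end, in the units of the state.
- ctrl.get_obs(): the state, without advancing time (a new reading comes with each control period).
- ctrl.capture(name): name is "scene" or "top" or "wrist"; returns a dict with "img" (400x640x3 uint8, red, green, blue), "fx", "fy", "cx", "cy" (pixels), "R" (3x3) and "t" (3): a world point X has camera coordinates R X + t; the wrist camera has in their place "mount" (4x4, takes a point from camera to tool coordinates, whose origin is the TCP and whose axes are the flange's). Camera axes: x right, y down, z forward; pixel columns grow to the right and rows downward; lengths in mm; the calibration is good to about 2 mm. The wrist camera is an equidistant fisheye: a pixel r from the principal point sees the ray r / f radians off the axis. A picture is of the moment at which its call begins: read the wrist's pose just before it. There is no depth.
- ctrl.sign_off(): hands the job in, once; it reports no verdict.
The state is a dict: "t": time; "joint_positions": joint angles; "joint_vel": joint speeds; "joint_torque": joint torques, N m; "position": TCP position; "tool_rot": TCP orientation; "wrist_force": force on the tool from outside, world axes, zero at the start; "wrist_torque": the same for the moment, N m; "finger_gap": finger opening in mm.
Only numpy, scipy, OpenCV 4.12 (cv2) and the standard library are available. Lean on these libraries where they do the work, as an engineer would, in place of code of your own. Each camera call takes 0.05 s, during which the arm holds its last target. There are 200 camera calls.

## Working session

There is one attempt and no reset: what is moved stays moved. The work goes in short steps, Python scripts to look and compute and a tool call to move; the robot and the scene stay as the last step left them, time stands still between calls to the robot, and variables do not carry over. Pictures are saved under pics/ and viewed, about 8 in all and at most 12, crops included, and the job is handed in when it is done.

Besides the shell and the picture viewer there is one more tool, called after ">>>" in YAML: its name, and indented under it one key for each argument. servo_tool: Moves the arm, as the interface text tells. Scaled input: -1 to 1 covers 6 cm each way for a shift and 0.15 rad each way for a turn. Its arguments: {"type":"object","properties":{"plan":{"type":"array"},"squeeze":{"type":"number"}},"required":["plan"]}

```bash
mkdir -p pics; python3 - <<'E'
from workcell import ctrl
import cv2,numpy as np
o=ctrl.get_obs();print({k:np.round(v,3).tolist() for k,v in o.items()})
for n in("scene","top"):
    c=ctrl.capture(n);cv2.imwrite(f"pics/{n}1.png",c["img"][:,:,::-1]);print(n,c["fx"],c["cx"],c["cy"],c["R"],c["t"])
    np.savez(f"{n}1.npz",**c)
E
```

```text
{'t': 0.0, 'joint_positions': [-1.283, 0.537, -0.004, 1.539, 0.003, 1.067, -0.071], 'joint_vel': [0.002, 0.001, -0.0, 0.0, 0.001, -0.001, 0.001], 'joint_torque': [-0.0, -57.098, 0.99, -25.16, -0.056, 0.018, 0.0], 'position': [225.007, 609.179, 251.839], 'tool_rot': [-3.14, 0.0, 2.788], 'wrist_force': [0.375, -0.414, -0.465], 'wrist_torque': [-0.063, 0.001, -0.035], 'finger_gap': 88.204}
scene 366.61728355627935 315.6787642105045 201.30536799075452 [[ 0.33784412  0.94112415 -0.01211139]
 [ 0.53413455 -0.20230666 -0.82083634]
 [-0.77495912  0.27084562 -0.57103504]] [-154.05776422 -214.15613926 1391.40907901]
top 400.3335017031257 319.4638944691967 197.1276554148125 [[ 0.01781759 -0.99973659 -0.01446647]
 [-0.99081654 -0.0157153  -0.13429674]
 [ 0.13403402  0.01672646 -0.99083556]] [  -5.47014517  589.27535546 1041.15307572]
```

View pics/top1.png

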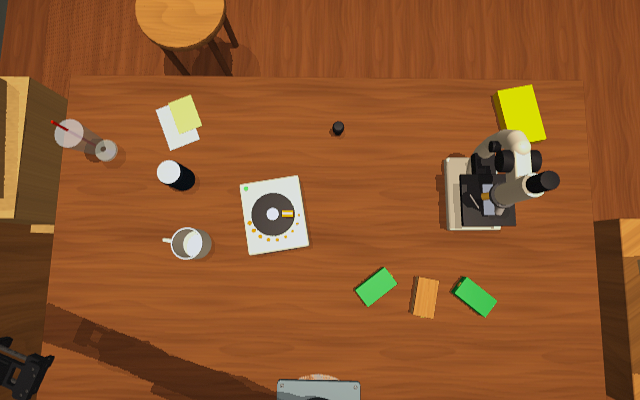

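View pics/scene1.png

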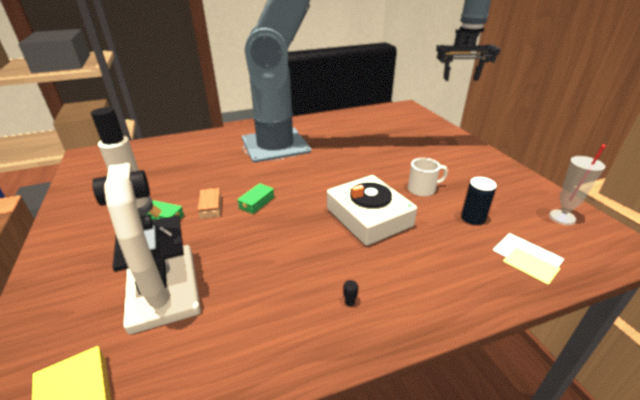

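The top view shows the lamp unit at about (274,215), with the boss at (273,214) and the tab pointing right at (287,213). The dots are on the robot side. The mug is at (190,243), the can at (172,175), the eyepiece at (338,128), the wooden slide box at (425,297) between two green look-alikes, and the microscope at the right. Next I'll measure the axis, dots and tab.

```bash
cat >h.py <<'E'
import numpy as np,cv2
def ray(c,u,v,z):
    R=c["R"];t=c["t"];C=-R.T@t
    d=R.T@np.array([(u-c["cx"])/c["fx"],(v-c["cy"])/c["fy"],1.])
    return C+d*(z-C[2])/d[2]
def blobs(m,lo=2):
    n,_,s,ce=cv2.connectedComponentsWithStats(m.astype(np.uint8));return [(s[i,4],ce[i]) for i in range(1,n) if s[i,4]>=lo]
def dial(c,u0,u1,v0,v1):
    h=cv2.cvtColor(c["img"],cv2.COLOR_RGB2HSV).astype(int)
    roi=np.zeros(h.shape[:2],bool);roi[v0:v1,u0:u1]=1
    org=roi&(h[...,0]>5)&(h[...,0]<30)&(h[...,1]>110)&(h[...,2]>110)
    return h,roi,org
E
python3 - <<'E'
from h import *
c=dict(np.load("top1.npz"))
h,roi,org=dial(c,243,306,181,250)
for a,p in blobs(org,1):
    print(a,p.round(1),ray(c,*p,70).round(1),ray(c,*p,112).round(1))
yy,xx=np.indices(roi.shape)
b=((xx-273)**2+(yy-214)**2<12**2)&(h[...,2]>150)&(h[...,1]<70)
print("boss",[(a,p,ray(c,*p,90).round(1)) for a,p in blobs(b)])
d=(h[...,2]<100)&roi
for a,p in blobs(d,100): print("disc",a,p)
# deck contour
w=roi*0+((h[...,2]>120)&(h[...,1]<60)); w[:170]=0;w[265:]=0;w[:,:230]=0;w[:,320:]=0
cs,_=cv2.findContours(w.astype(np.uint8),0,2);k=max(cs,key=cv2.contourArea);r=cv2.minAreaRect(k);print(r)
for q in cv2.boxPoints(r):print(q,ray(c,*q,70).round(1))
cv2.imwrite("pics/crop.png",cv2.resize(c["img"][175:260,230:320,::-1],None,fx=7,fy=7,interpolation=cv2.INTER_CUBIC))
E
```

```text
21 [247.7 181.4] [624.1 194.4  70. ] [616.8 186.  112. ]
118 [303.4 193.4] [594.5  46.2  70. ] [588.4  43.8 112. ]
23 [287.2 210.6] [548.4  87.6  70. ] [544.2  83.5 112. ]
24 [287.  215.4] [535.8  87.8  70. ] [532.1  83.7 112. ]
4 [298.5 214.5] [538.6  57.8  70. ] [534.8  55.  112. ]
95 [244.2 237.1] [477.4 197.4  70. ] [476.  188.9 112. ]
14 [249.2 222.4] [515.7 186.   70. ] [512.8 177.9 112. ]
2 [296.5 223. ] [516.3  62.5  70. ] [513.4  59.4 112. ]
12 [253.5 230. ] [496.2 174.   70. ] [494.1 166.4 112. ]
5 [292.2 230.6] [496.4  73.2  70. ] [494.3  69.7 112. ]
10 [259.8 236. ] [480.9 157.   70. ] [479.5 150.1 112. ]
5 [285.2 236.4] [481.1  90.9  70. ] [479.6  86.7 112. ]
9 [268. 239.] [473.6 135.4  70. ] [472.4 129.4 112. ]
8 [276.9 239.1] [473.7 112.3  70. ] [472.5 107.2 112. ]
22 [300.7 248.4] [450.9  49.9  70. ] [450.6  47.4 112. ]
boss [(np.int32(123), array([272.2601626 , 213.46341463]), array([538.3, 123.9,  90. ])), (np.int32(6), array([283. , 212.5]), array([541.2,  96.4,  90. ]))]
disc 1202 [271.58818636 213.95757072]
((273.03466796875, 214.72543334960938), (71.8470230102539, 60.51876449584961), 81.25383758544922)
[237.66472 183.8208 ] [617.2 220.8  70. ]
[297.47977 174.6185 ] [644.4  63.2  70. ]
[308.4046  245.63007] [458.4  30.2  70. ]
[248.58957 254.83237] [432.1 184.1  70. ]
```

View pics/crop.png

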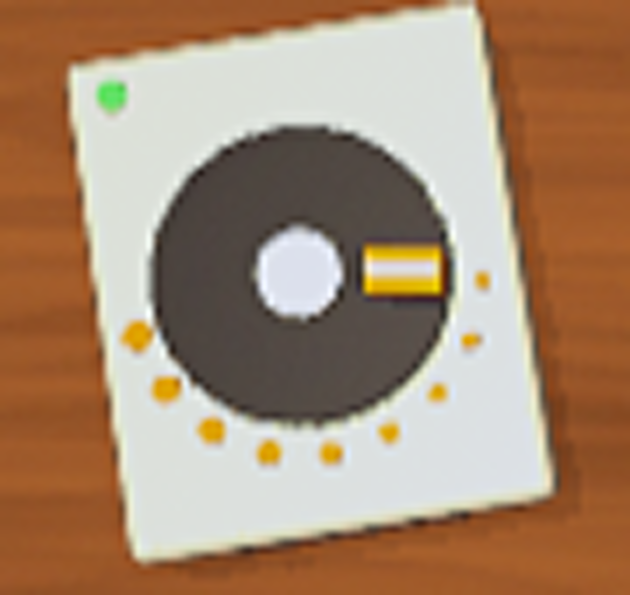

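All nine dots are resolved. The tab points at 270° world, at the smallest dot (270°, so unit yaw is about 10°), which is click 0. The axis is at about (538, 124). The target is click 4, at 190°. I'll close the fingers, turn and move above a point on the tab's trailing (+x) side.

>>> servo_tool:
  plan:
    - [0, 0, -0.79, 0, 0, 0, 1]
    - [0, 0, -0.79, 0, 0, 0, 1]
    - [0, 0, -0.79, 0, 0, 0, 1]
    - [0, 0, 0, -0.386, -0.583, 0.058, 1]
    - [0, 0, 0, -0.386, -0.583, 0.058, 1]
    - [0, 0, 0, -0.386, -0.583, 0.058, 1]
    - [0, 0, 0, -0.386, -0.583, 0.058, 1]
    - [0, 0, 0, -0.386, -0.583, 0.058, 1]
    - [0, 0, 0, -0.386, -0.583, 0.058, 1]
    - [0, 0, 0, -0.386, -0.583, 0.058, 1]
    - [0, 0, 0, -0.386, -0.583, 0.058, 1]
    - [0, 0, 0, -0.386, -0.583, 0.058, 1]
    - [0, 0, 0, -0.386, -0.583, 0.058, 1]
    - [0, 0, 0, -0.386, -0.583, 0.058, 1]
    - [0, 0, 0, -0.386, -0.583, 0.058, 1]
    - [0, 0, 0, -0.386, -0.583, 0.058, 1]
    - [0, 0, 0, -0.386, -0.583, 0.058, 1]
    - [0, 0, 0, -0.386, -0.583, 0.058, 1]
    - [0, 0, 0, 0, 0, 0, 1]
    - [0, 0, 0, 0, 0, 0, 1]
  squeeze: 5

```text
t: 2.6
position: [572.9, 86.4, 200.1]
tool_rot: [3.141, -0.001, -3.139]
wrist_force: [0.2, 1.1, 1.0]
finger_gap: 0.4
```

```bash
cat >>h.py <<'E'
from scipy.spatial.transform import Rotation
def wray(c,o,u,v,z):
    x,y=u-c["cx"],v-c["cy"];r=np.hypot(x,y);a=r/c["fx"]
    d=np.array([x/r*np.sin(a),y/r*np.sin(a),np.cos(a)])
    M=c["mount"];T=Rotation.from_euler("xyz",o["tool_rot"]).as_matrix()
    C=T@M[:3,3]+o["position"];d=T@M[:3,:3]@d
    return C+d*(z-C[2])/d[2]
E
python3 - <<'E'
from h import *
from workcell import ctrl
o=ctrl.get_obs();c=ctrl.capture("wrist");np.savez("w2.npz",**c,**{"o_"+k:v for k,v in o.items()})
cv2.imwrite("pics/w2.png",c["img"][:,:,::-1]);print(c["fx"],c["mount"])
h=cv2.cvtColor(c["img"],cv2.COLOR_RGB2HSV).astype(int)
m=(h[...,0]>5)&(h[...,0]<30)&(h[...,1]>170)&(h[...,2]>110)
for a,p in blobs(m,25):
    q=wray(c,o,*p,70)
    if np.hypot(q[0]-538,q[1]-124)<110: print(a,p.round(1),q.round(1),wray(c,o,*p,112).round(1))
E
```

```text
309.70691628693146 [[ 5.01501716e-04 -9.53115634e-01 -3.02605910e-01  7.79942219e+01]
 [ 9.99999861e-01  4.29176219e-04  3.05503227e-04  4.59937140e-01]
 [-1.61308642e-04 -3.02606021e-01  9.53115717e-01 -1.31656423e+02]
 [ 0.00000000e+00  0.00000000e+00  0.00000000e+00  1.00000000e+00]]
114787 [308.6 136.2] [519.2  76.3  70. ] [515.3  77.9 112. ]
44 [353.5  82. ] [472.8 113.6  70. ] [476.4 109.3 112. ]
73 [380.7  83.3] [473.  136.6  70. ] [476.5 128.6 112. ]
33 [327.7  91.2] [481.   92.2  70. ] [483.2  91.3 112. ]
83 [405.3  93.6] [480.6 158.2  70. ] [482.9 146.7 112. ]
26 [306.3 108.7] [495.8  74.5  70. ] [495.7  76.4 112. ]
92 [424.  111.8] [495.4 175.7  70. ] [495.3 161.4 112. ]
113 [434.8 135. ] [515.2 186.9  70. ] [512.  170.8 112. ]
409 [320.  158.2] [538.1  86.   70. ] [531.2  86.1 112. ]
230 [318.8 174.7] [552.6  84.9  70. ] [543.4  85.2 112. ]
```

View pics/w2.png

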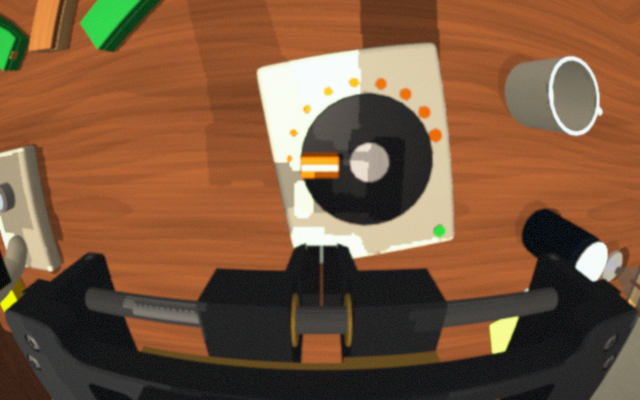

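The wrist view agrees to about 1 mm: the tab is at (320,166) pointing at the smallest dot, with the closed fingertip behind its trailing side at (322,245). I'll lower beside the tab, tip to z≈95.

>>> servo_tool:
  plan:
    - [0, 0, 0, 0, 0, 0.3, 1]
    - [0, 0, 0, 0, 0, 0.3, 1]
    - [0, 0, 0, 0, 0, 0.3, 1]
    - [0, 0, 0, 0, -0.03, 0.3, 1]
    - [0, 0, 0, 0, 0, 0.3, 1]
    - [0, 0, 0, 0, 0, 0, 1]
    - [0, 0, 0, 0, 0, 0, 1]

```text
t: 3.52
position: [573.9, 83.9, 110.8]
tool_rot: [3.142, 0.001, -3.14]
wrist_force: [-0.6, -0.2, 0.2]
finger_gap: 0.2
```

>>> servo_tool:
  plan:
    - [0, 0, 0, 0.07, 0, 0, 1]
    - [0, 0, 0, 0.07, 0, 0, 1]
    - [0, 0, 0, 0.07, 0, 0, 1]
    - [0, 0, 0, 0.06, 0, 0, 1]
    - [0, 0, 0, 0, 0, 0, 1]

```text
t: 4.15
position: [557.0, 83.8, 110.6]
tool_rot: [3.142, -0.0, -3.14]
wrist_force: [-0.2, 1.1, 1.0]
finger_gap: 0.5
```

>>> servo_tool:
  plan:
    - [0, 0, 0.29, 0.029, -0.013, 0, 1]
    - [0, 0, 0.29, 0.029, -0.013, 0, 1]
    - [0, 0, 0.29, 0.029, -0.013, 0, 1]
    - [0, 0, 0.29, 0.029, -0.013, 0, 1]
    - [0, 0, 0.29, 0.029, -0.013, 0, 1]
    - [0, 0, 0.29, 0.029, -0.013, 0, 1]
    - [0, 0, 0.29, 0.029, -0.013, 0, 1]
    - [0, 0, 0.29, 0.029, -0.013, 0, 1]
    - [0, 0, 0.29, 0.029, -0.013, 0, 1]
    - [0, 0, 0.29, 0.029, -0.013, 0, 1]
    - [0, 0, 0, 0, 0, 0, 1]
    - [0, 0, 0, 0, 0, 0, 1]

```text
t: 5.65
position: [539.2, 79.4, 110.6]
tool_rot: [3.141, 0.001, 2.709]
wrist_force: [3.4, -0.5, -0.6]
finger_gap: 0.6
```

```bash
cat >>h.py <<'E'
AX=np.array([538.2,124.2])
def status(tag):
    from workcell import ctrl
    o=ctrl.get_obs();w=ctrl.capture("wrist");c=ctrl.capture("top")
    p=o["position"][:2]-AX;yaw=o["tool_rot"][2];x=np.array([np.cos(yaw),np.sin(yaw)]);y=np.array([np.sin(yaw),-np.cos(yaw)])
    print("tool angle turned",(180-np.degrees(yaw))%360,"axis in tool x,y",(-p@x).round(1),(-p@y).round(1),"F",o["wrist_force"].round(1),"z",o["position"][2].round(1))
    for n,im,f in(("wrist",w,lambda u,v:wray(w,o,u,v,112)),("top",c,lambda u,v:ray(c,u,v,112))):
        h=cv2.cvtColor(im["img"],cv2.COLOR_RGB2HSV).astype(int)
        m=(h[...,0]>5)&(h[...,0]<30)&(h[...,1]>150)&(h[...,2]>110)
        for a,q in blobs(m,4):
            P=f(*q)[:2]-AX;r=np.hypot(*P)
            if r<54 and a<2000: print(n,a,q.round(1),"r",r.round(1),"dial deg",((270-np.degrees(np.arctan2(P[1],P[0])))%360).round(1))
    cv2.imwrite(f"pics/{tag}.png",w["img"][:,:,::-1])
    cv2.imwrite(f"pics/{tag}t.png",cv2.resize(c["img"][175:260,230:320,::-1],None,fx=6,fy=6,interpolation=cv2.INTER_CUBIC))
E
python3 -c "
from h import *
status('s3')"
```

```text
tool angle turned 24.811421715483277 axis in tool x,y 19.7 40.2 F [ 3.4 -0.5 -0.6] z 110.6
wrist 1287 [321.9 224. ] r 39.8 dial deg 35.0
wrist 572 [320.  249.1] r 40.5 dial deg 16.8
```

Contact is made (3.4 N) with the dial past its first click, around 25°. I'll go on another 35°.

>>> servo_tool:
  plan:
    - [0, 0, 0.29, 0.029, -0.013, 0, 1]
    - [0, 0, 0.29, 0.029, -0.013, 0, 1]
    - [0, 0, 0.29, 0.029, -0.013, 0, 1]
    - [0, 0, 0.29, 0.029, -0.013, 0, 1]
    - [0, 0, 0.29, 0.029, -0.013, 0, 1]
    - [0, 0, 0.29, 0.029, -0.013, 0, 1]
    - [0, 0, 0.29, 0.029, -0.013, 0, 1]
    - [0, 0, 0.29, 0.029, -0.013, 0, 1]
    - [0, 0, 0.29, 0.029, -0.013, 0, 1]
    - [0, 0, 0.29, 0.029, -0.013, 0, 1]
    - [0, 0, 0.29, 0.029, -0.013, 0, 1]
    - [0, 0, 0.29, 0.029, -0.013, 0, 1]
    - [0, 0, 0.29, 0.029, -0.013, 0, 1]
    - [0, 0, 0.29, 0.029, -0.013, 0, 1]
    - [0, 0, 0, 0, 0, 0, 1]
    - [0, 0, 0, 0, 0, 0, 1]

```text
t: 7.75
position: [513.8, 87.2, 110.5]
tool_rot: [3.142, 0.0, 2.1]
wrist_force: [0.4, 0.4, -0.2]
finger_gap: 0.5
```

```bash
python3 -c "
from h import *
status('s4')"
```

```text
tool angle turned 59.69796340812525 axis in tool x,y 19.6 39.8 F [ 0.4  0.4 -0.2] z 110.5
wrist 1555 [320.  219.3] r 40.8 dial deg 73.6
wrist 621 [315.  245.4] r 42.1 dial deg 55.4
```

View pics/s4.png

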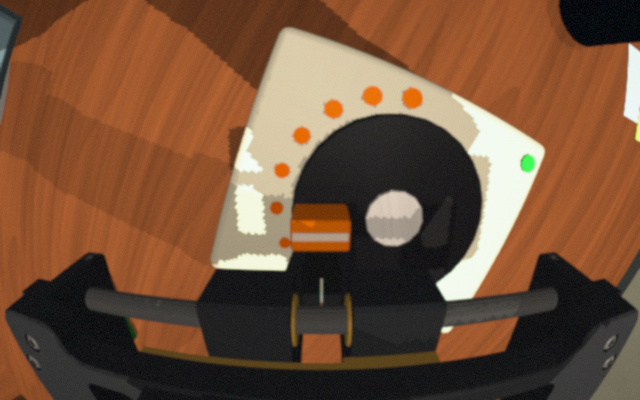

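The wrist view shows the tab's white line at about (320,237), the boss at (395,218), and dots 2 to 8 from (285,243) to (412,98). With zero force this looks like click 3 at rest; I'll check with the white line's angle.

```bash
cat >>h.py <<'E'
def line(im,o):
    h=cv2.cvtColor(im,cv2.COLOR_RGB2HSV).astype(int)
    org=((h[...,0]>3)&(h[...,0]<30)&(h[...,1]>150)&(h[...,2]>80)).astype(np.uint8)
    cl=cv2.morphologyEx(org,cv2.MORPH_CLOSE,np.ones((17,17)))
    m=(cl>0)&(h[...,1]<130)&(h[...,2]>110)
    from workcell import ctrl
    w=dict(np.load("w2.npz"))
    for a,q in blobs(m,60):
        P=wray(w,o,*q,112)[:2]-AX
        if np.hypot(*P)<56:print("line",a,q.round(1),"r",np.hypot(*P).round(1),"dial deg",((270-np.degrees(np.arctan2(P[1],P[0])))%360).round(1))
E
python3 -c "
from h import *
from workcell import ctrl
line(cv2.imread('pics/s4.png')[:,:,::-1],ctrl.get_obs())
z=np.load('w2.npz');line(cv2.imread('pics/w2.png')[:,:,::-1],{'position':z['o_position'],'tool_rot':z['o_tool_rot']})"
```

```text
line 455 [319.9 236.5] r 39.8 dial deg 60.7
line 362 [314.9 166. ] r 41.8 dial deg 1.7
```

The dial is at 60°, click 3. The last click goes in smaller steps.

>>> servo_tool:
  plan:
    - [0, 0, 0.29, 0.029, -0.013, 0, 1]
    - [0, 0, 0.29, 0.029, -0.013, 0, 1]
    - [0, 0, 0.29, 0.029, -0.013, 0, 1]
    - [0, 0, 0.29, 0.029, -0.013, 0, 1]
    - [0, 0, 0, 0, 0, 0, 1]
    - [0, 0, 0, 0, 0, 0, 1]

```text
t: 8.6
position: [507.5, 92.6, 110.4]
tool_rot: [-3.141, -0.001, 1.926]
wrist_force: [-0.2, -0.2, -0.4]
finger_gap: 0.5
```

```bash
python3 -c "
from h import *
status('s5')
from workcell import ctrl
line(cv2.imread('pics/s5.png')[:,:,::-1],ctrl.get_obs())"
```

```text
tool angle turned 69.63505895647121 axis in tool x,y 19.0 39.8 F [-0.2 -0.2 -0.4] z 110.4
wrist 5 [301.2 218.4] r 49.4 dial deg 82.5
wrist 870 [318.9 228.5] r 40.7 dial deg 78.3
wrist 528 [320.2 249.4] r 39.9 dial deg 63.2
line 60 [286.9 226.8] r 55.1 dial deg 75.7
line 490 [320.1 240.4] r 39.7 dial deg 68.4
```

>>> servo_tool:
  plan:
    - [0, 0, 0.15, 0.015, -0.007, 0, 1]
    - [0, 0, 0.15, 0.015, -0.007, 0, 1]
    - [0, 0, 0, 0, 0, 0, 1]
    - [0, 0, 0, 0, 0, 0, 1]

```text
t: 9.2
position: [506.5, 93.6, 110.6]
tool_rot: [3.141, -0.0, 1.881]
wrist_force: [-0.3, -0.2, -0.2]
finger_gap: 0.3
```

```bash
python3 -c "
from h import *
status('s6')
from workcell import ctrl
line(cv2.imread('pics/s6.png')[:,:,::-1],ctrl.get_obs())"
```

```text
tool angle turned 72.25132936595226 axis in tool x,y 19.5 39.6 F [-0.3 -0.2 -0.2] z 110.6
wrist 14 [302.9 200.7] r 50.7 dial deg 94.0
wrist 4 [312. 200.] r 47.1 dial deg 96.2
wrist 14 [325.1 202. ] r 41.4 dial deg 98.3
wrist 999 [322.2 213.9] r 40.5 dial deg 90.4
wrist 4 [315.8 200.8] r 45.4 dial deg 96.7
wrist 566 [318.1 236.1] r 40.4 dial deg 74.8
wrist 6 [321.  284.5] r 46.1 dial deg 40.1
line 517 [319.8 226.8] r 40.1 dial deg 80.2
```

The dial snapped to 80.2°, the fourth click. I'll back the finger off along −x of the tool, then lift.

>>> servo_tool:
  plan:
    - [0, 0, 0, -0.1, 0, 0, 1]
    - [0, 0, 0, -0.1, 0, 0, 1]
    - [0, 0, 0, -0.05, 0, -0.3, 1]
    - [0, 0, 0, 0, 0, -0.4, 1]
    - [0, 0, 0, 0, 0, -0.4, 1]
    - [0, 0, 0, 0, 0, -0.4, 1]
    - [0, 0, 0, -0.5, 0, -0.4, 1]
    - [0, 0, 0, -0.5, 0, -0.4, 1]
    - [0, 0, 0, -0.5, 0, 0, 1]
    - [0, 0, 0, -0.5, 0, 0, 1]
    - [0, 0, 0, 0, 0, 0, 1]
    - [0, 0, 0, 0, 0, 0, 1]

```text
t: 10.8
position: [547.4, -34.5, 249.0]
tool_rot: [3.141, -0.001, 1.881]
wrist_force: [0.6, 0.5, -0.1]
finger_gap: 0.3
```

```bash
python3 -c "
from h import *
status('s7')
from workcell import ctrl
line(cv2.imread('pics/s7.png')[:,:,::-1],ctrl.get_obs())
c=ctrl.capture('top');cv2.imwrite('pics/top7.png',c['img'][:,:,::-1])"
```

```text
tool angle turned 72.24950296553152 axis in tool x,y 153.9 39.6 F [ 0.6  0.5 -0.1] z 249.0
wrist 154 [323.3  10.7] r 38.9 dial deg 89.9
wrist 332 [320.2  25.1] r 39.7 dial deg 69.6
top 24 [271.1 229. ] r 40.8 dial deg 87.5
top 29 [275.5 228.6] r 41.6 dial deg 72.3
line 81 [307.4   2.6] r 54.5 dial deg 93.0
line 451 [309.5  21.3] r 49.1 dial deg 73.9
```

View pics/s7.png

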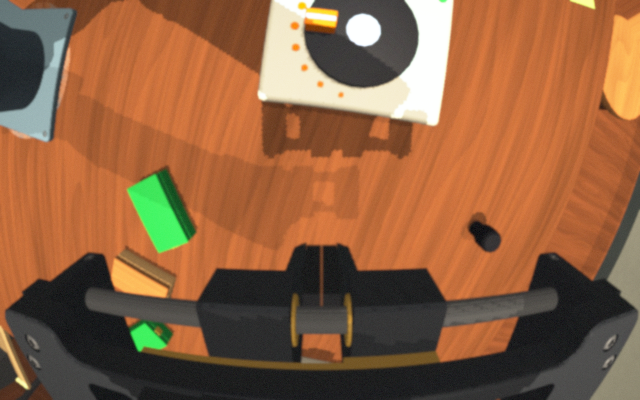

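View pics/top7.png

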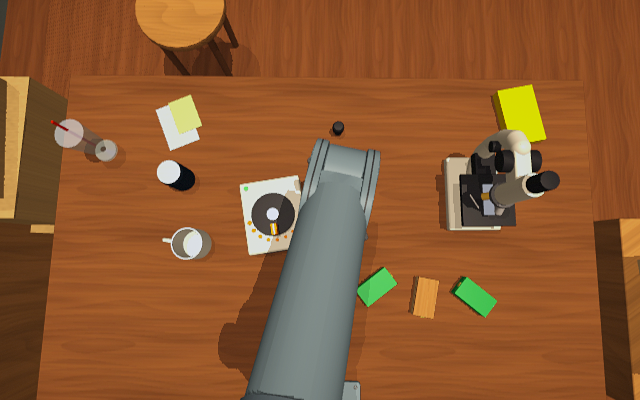

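Both views confirm it. The tab at (273,229) in the top view reads (87.5+72.3)/2 ≈ 80°, which is click 4. The mug, can, eyepiece and slide box sit at the same pixels as before, and the finger is clear.

```bash
python3 -c "
from workcell import ctrl
print(ctrl.sign_off())"
```

```text
the job is handed in; nothing more can be done
None
```

The dial now rests in its fourth click from where it started, and the job is handed in. The tab began at click 0. With the fingers closed as one fingertip, I pushed its trailing side clockwise until it snapped into click 4, then backed off and lifted away.

**Dial angle:** the wrist camera read 80.2° right after the snap. The top camera read about 80° with the finger clear. One last wrist reading gave 73.9°, but the tab was then at the picture's edge and its measured distance from the axis was wrong (49 mm instead of 40 mm), so I discounted it.

**Forces and surroundings:** the largest force I read between moves was about 3.4 N, and it was near zero at the end. The mug, can, eyepiece and slide box showed at the same pixels as at the start. The robot clock stood at about 11 s of the 51 s allowed.

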